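Shut up the double-leaf junction box: rebated leaf first, lapping leaf last, then latch it

ROBOT

A 6-joint arm with a two-finger parallel gripper is mounted at the origin on the work surface. World frame = base frame: x ahead of the robot, y to its left, z up, the work surface at z = 0. Lengths are in m, angles in degrees, forces in N, time in s.
With the tool pointing down it reaches from about 0.35 to 0.875 m from the base axis. Payload 4.2 kg.
Tool frame: the origin (TCP) lies at the very end of the fingers, on their centre line; the grasp point (between the pads) lies 19 mm behind it; z points along the fingers, x is the direction in which the jaws open and shut, and the axes are right-handed (so a half turn about z gives the same grasp; the last joint's range is limited). The gripper opens to 87 mm and grips with 3 to 60 N. Pads are 19 mm wide; open, the fingers measure 117 mm over their backs; the gripper's body (75 mm by 190 mm) begins 51 mm behind the grasp point.
Start: joints at [-50.844, 22.042, 0.453, 0, -68.411, -14.817], TCP at [0.258, -0.569, 0.223] pointing down, gripper open.
Joint ranges: [-179.83, 179.83], [-69.29, 118.12], [-61.27, 80.66], [-181.25, 117.63], [-171.15, -9.14], [-177.46, 177.46]. Speed limits (degrees/s): [159.86, 159.86, 180, 180, 180, 180].

INTERFACE

Orientations are given as a 3x3 rotation matrix whose columns are the frame's x, y, z axes.
In Python, from station import r gives the robot as it stands.
- The arm moves only by the tool move_arm, never from a script. Its argument "series" is a list that holds one entry, the list of rows, each a list of 7 numbers: the shift along the tool's x, y, z in cm, then the turn, a rotation vector about the tool's x, y, z in degrees, then the opening, from -1 (shut) to 1 (fully open). In form: [[[dx, dy, dz, wx, wy, wz, fingers], ...]]. A call has 1 to 12 rows; each row shifts and turns the commanded pose from where the row before left it, along the tool's axes as they then stand; what a row does not reach is not made up. A row lasts 1/8 s, in which the tool goes at most 62.5 mm and 10.7 degrees, less where a joint would pass 70% of its speed; a pose out of reach is approached as far as the arm can. A call is refused whole if a number of a shift passes 6.25 or a number of a turn 10.7, either way. A call with a gripper value outside its range is refused whole. The fingers move at their own pace and stop on an object; the grip force is fixed at half the most. Time passes only in rows, so rows that do not move let the fingers close. It gives the time, the measured TCP pose, the force and the opening at its end, in the units of the state.
- r.sense(): the state, without advancing time (a new reading comes with each control period).
- r.capture(name): name is "scene" or "top"; returns a dict with "color" (420x560x3 uint8, blue, green, red), "fx", "fy", "cx", "cy" (pixels), "D" ([k1, k2, p1, p2, k3] as OpenCV has them; the pictures are not rectified), "rvec" (rotation vector, rad) and "tvec" (3), from world to camera coordinates, as OpenCV has them. Camera axes: x right, y down, z forward; pixel columns grow to the right and rows downward; lengths in m; the calibration is good to about 2 mm. A picture is of the moment at which its call begins. There is no depth.
- r.finish_job(): hands the job in, once; it reports no verdict.
The state is a dict: "time_s": time; "joints": joint angles; "joint_velocities": joint speeds; "effort": joint torques, N m; "tcp_pos": TCP position; "ee_rot": TCP orientation; "wrist_force": force on the tool from outside, world axes, zero at the start; "moment": the same for the moment, N m; "gripper_width": opening from 0.0 (shut) to 1.0 (fully open).
Only numpy, scipy, OpenCV 4.12 (cv2) and the standard library are available. Lean on these libraries where they do the work, as an engineer would, in place of code of your own. Each camera call takes 0.05 s, during which the arm holds its last target.

TASK

The grey junction box lies on its back with both leaves standing open. Ease the rebated leaf (the one without a latch) down onto its seal first, then the flanged leaf so that its flange laps over the rebate, without slamming or leaning hard on them; then push the flanged leaf home against the springy seal at its black wing latch and, keeping it pressed, turn the latch clockwise to its stop without ever forcing it, so that both leaves stay shut and flush. Leave everything else on the bench and in the box where it is.

Things in the scene. Friction and masses are not known exactly. Their poses are not given: they have to be found in the camera images.
- junction_box: light grey sheet-metal box lying on its back, fixed to the bench: 260 (x) x 360 (y) x 120 mm high. Origin: centre of its underside; z up. Two leaves close its top: leaf A hinged along its -y side, leaf B along its +y side. A centre bar 28 mm wide runs along x under their meeting edges and carries a black springy foam seal under each edge.
- leaf_a (a joint): opening of leaf A, the rebated leaf (no latch, blank yellow label), rad: 0 = shut fully home, 1.57 = upright, 2.1 at most. Stiff hinge (0.26 N m, just over the leaf's weight): it stays where it is left. Its edge meets the seal about 9 mm before home and needs a push of some 5 N there; let go, it springs back and rests 6 to 10 mm proud, which is right until leaf B clamps it.
- leaf_b (a joint): opening of leaf B, the flanged leaf (with the black wing latch), rad: 0 = shut fully home, as for leaf A; same stiff hinge. Its flange lies in leaf A's rebate when both are shut: shut first, it keeps leaf A from going home. Left resting on the seal its edge stands 6 to 12 mm proud; fully home takes about 10 to 15 N down at the latch.
- latch (a joint): turn of the wing latch on leaf B, rad: 0 = open (wing along the hinge direction), grows clockwise seen from outside, stop at 1.45. Beyond about 0.6 its tongue, inside, must pass under the centre bar, and does so only while the leaf is pressed home (within about 1.5 mm); else it butts against the bar and must not be forced. Light friction (0.06 N m); stays where it is left.
- leaf_a_hinge (a point): middle of leaf A's hinge axis, on the box's -y side, 121 mm above the bench; axis along the box's x.
- leaf_b_hinge (a point): middle of leaf B's hinge axis, on the box's +y side, 121 mm above the bench; axis along the box's x.
- leaf_a_edge (a point): point on leaf A: middle of the free edge, on the rebate's outer surface, 182 mm from the hinge axis. Leaf A: 262 mm along the hinge, 0.25 kg, 10 mm thick (inner face level with the hinge axis, outer face 10 mm outward of it) out to 159 mm from the hinge, then a dark grey step (rebate) 23 mm wide, 5 mm thick.
- leaf_b_edge (a point): point on leaf B: middle of the flange's free edge, on the outer face, 201 mm from the hinge axis. Leaf B: 262 mm along the hinge, 0.25 kg, 10 mm thick (inner face level with the hinge axis, outer face 10 mm outward of it) out to 179 mm from the hinge, then a flange 22 mm wide, 4 mm thick, flush with the outer face, black line along its edge.
- latch_grip (a point): middle of the latch's wing, on its turning axis, 18 mm above leaf B's outer face, midway along the leaf, 138 mm from the hinge. Wing 46 mm long, 12 mm wide, from 6 to 28 mm above the face, on a disc 48 mm across, 6 mm thick, that turns with it (fingertips may press on it). Axes: x along the wing, z outward from the leaf.
- remote: white air-conditioner remote control, 55 x 150 x 20 mm (bystander: leave alone)
- multimeter: yellow digital multimeter, 85 x 170 x 37 mm (bystander: leave alone)
- screwdriver: screwdriver lying flat (bystander: leave alone)
- mug: white mug, 80 mm across, 95 mm high (bystander: leave alone)
- gland_jar: clear jar with blue cap, 70 mm across, 80 mm high (bystander: leave alone)
- ferrule_carton: small cardboard carton, 100 x 70 x 50 mm (bystander: leave alone)
- cell_carrier: blue three-cell coin-cell carrier, 60 x 90 x 22 mm, lying inside the junction box (bystander: leave alone)

How it is judged (in metres and radians):
On the way, in this order (a step that is already met when the one before it is completed fails the run):
1. the rebated leaf A is down on its seal (under 0.07 rad) while leaf B still stands open (over 0.5 rad) (value of joint leaf_a below 0.07 rad and value of joint leaf_b above 0.5 rad), for 0.2 s.
2. the flanged leaf B is down over the rebate (under 0.08 rad) with leaf A still down, the latch not yet turned (value of joint leaf_b below 0.08 rad and value of joint leaf_a below 0.07 rad and value of joint latch below 0.5 rad), for 0.2 s.
At the end, for the whole second after the job is handed in: Both leaves shut, flange over rebate (leaf A within 0.025 rad, leaf B within 0.02 rad of home), the latch turned beyond 1.2 rad of its 1.45 so that it holds them down, nothing moving (value of joint leaf_a below 0.025 rad and value of joint leaf_b below 0.02 rad and value of joint latch above 1.2 rad and velocity of joint each of leaf_b, leaf_a below 0.05 rad/s); the robot touches nothing.
It fails at once if a leaf slams (closing faster than 2.5 rad/s within 0.25 rad of home) ((value of joint leaf_a below 0.25 rad and velocity of joint leaf_a below -2.5 rad/s) or (value of joint leaf_b below 0.25 rad and velocity of joint leaf_b below -2.5 rad/s)).
It fails at once if a leaf is pressed with more than 60 N (contact force between any of leaf_a_c0, leaf_a_c1, leaf_b_c0, leaf_b_c1 and the fingers above 60 N).
It fails at once if the latch is forced: its tongue is driven against the centre bar with more than 30 N (contact force between latch_c0 and junction_box_c5 above 30 N).
It fails at once if a bystander on the bench is moved more than 30 mm (distance of any of remote, multimeter, screwdriver, mug, gland_jar, ferrule_carton, cell_carrier from where it was at the start of the episode above 0.03 m).
It also fails if it takes over 67 s, if anything falls off the work surface, if the arm or the gripper's body presses on something with over 40 N, if the wrist force passes 120 N, or if a joint passes its speed limit or range.

## Working session

There is one attempt and no reset: what is moved stays moved. The work goes in short steps, Python scripts to look and compute and a tool call to move; the robot and the scene stay as the last step left them, time stands still between calls to the robot, and variables do not carry over. Pictures are saved under pics/ and viewed, and the job is handed in when it is done.

Besides the shell and the picture viewer there is one more tool, called after "Call:" by a JSON object that holds its "fn" and its "kwargs", one argument or row to a line. move_arm: Moves the arm, as the interface text tells. Its arguments: {"type":"object","properties":{"series":{"type":"array","items":{"type":"array","items":{"type":"array","items":{"type":"number"}}}}},"required":["series"]}

```bash
ls; mkdir -p pics; cat > h.py <<'E'
import numpy as np, cv2
from station import r
np.set_printoptions(precision=4,suppress=True)
def cap(n,f=None):
    c=r.capture(n)
    if f: cv2.imwrite('pics/'+f,c['color'])
    return c
def K(c): return np.array([[c['fx'],0,c['cx']],[0,c['fy'],c['cy']],[0,0,1.]])
def ray(c,p):
    u=cv2.undistortPoints(np.array([[p]],float),K(c),np.array(c['D']))[0,0]
    R=cv2.Rodrigues(np.array(c['rvec'],float))[0];t=np.array(c['tvec'],float).ravel()
    o=-R.T@t; d=R.T@np.array([u[0],u[1],1]); return o,d/np.linalg.norm(d)
def onz(c,p,z):
    o,d=ray(c,p); return o+d*(z-o[2])/d[2]
def tri(c1,p1,c2,p2):
    o1,d1=ray(c1,p1);o2,d2=ray(c2,p2)
    s=np.linalg.lstsq(np.c_[d1,-d2],o2-o1,rcond=None)[0]
    a=o1+s[0]*d1;b=o2+s[1]*d2; return (a+b)/2,np.linalg.norm(a-b)
def proj(c,P):
    return cv2.projectPoints(np.array(P,float).reshape(-1,3),np.array(c['rvec'],float),np.array(c['tvec'],float),K(c),np.array(c['D']))[0][:,0]
E
python3 - <<'E'
from h import *
for n in('scene','top'):
    c=cap(n,n+'0.png'); print(n,ray(c,(280,210)),c['fx'])
print(r.sense())
E
```

```text
pics
scene (array([ 1.2592, -0.1436,  0.8729]), array([-0.6938,  0.1285, -0.7086])) 404.61588401073885
top (array([0.3667, 0.0256, 1.4986]), array([ 0.0846, -0.0073, -0.9964])) 433.58228682999663
{'time_s': 0.1, 'joints': array([-50.8461,  22.0857,   0.3875,  -0.0253, -68.4135, -14.8173]), 'joint_velocities': array([ 0.0163, -0.156 ,  0.219 ,  0.1141,  0.07  , -0.0563]), 'effort': array([ -0.0001, -39.1691,  18.7934,   4.2319,   0.0134,  -0.0001]), 'tcp_pos': array([ 0.2574, -0.569 ,  0.2216]), 'ee_rot': array([[-0.4119,  0.9112, -0.0009],
       [ 0.9112,  0.4119,  0.0018],
       [ 0.002 , -0.0001, -1.    ]]), 'wrist_force': array([-0.4139,  0.363 ,  0.7673]), 'moment': array([-0.0177, -0.0403, -0.0228]), 'gripper_width': 0.9998964962841902}
```

View pics/scene0.png

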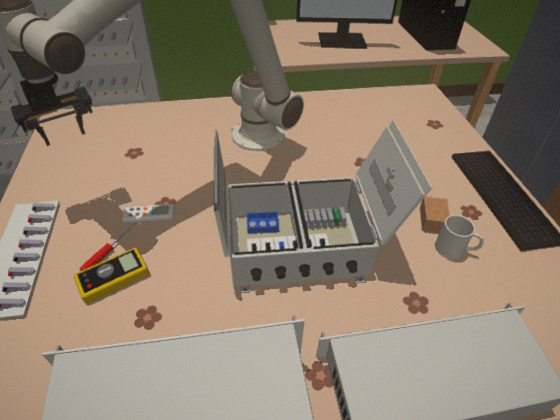

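View pics/top0.png

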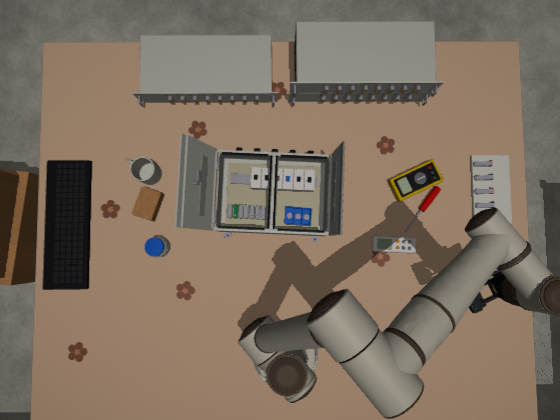

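```bash
python3 - <<'E'
from h import *
a=cv2.imread('pics/top0.png')[120:255,165:360]; cv2.imwrite('pics/t0z.png',cv2.resize(a,None,fx=4,fy=4,interpolation=cv2.INTER_CUBIC))
a=cv2.imread('pics/scene0.png')[120:300,200:440]; cv2.imwrite('pics/s0z.png',cv2.resize(a,None,fx=3.3,fy=3.3,interpolation=cv2.INTER_CUBIC))
E
```

```text
(no output)
```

View pics/t0z.png

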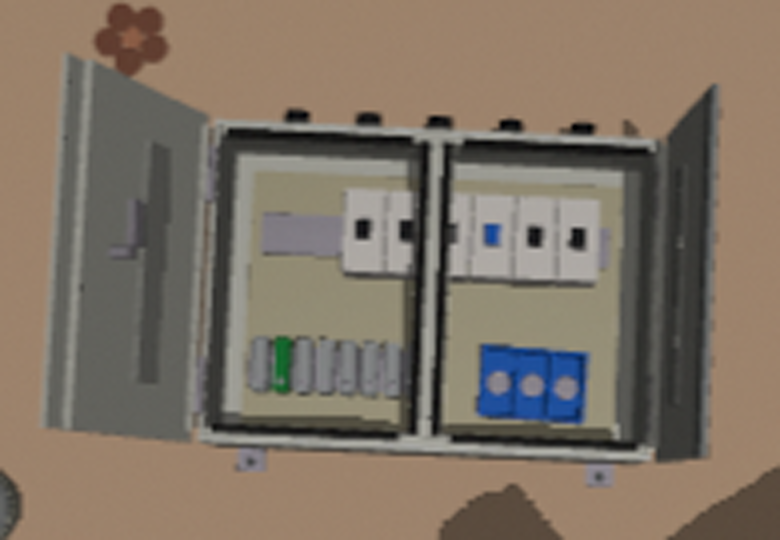

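View pics/s0z.png

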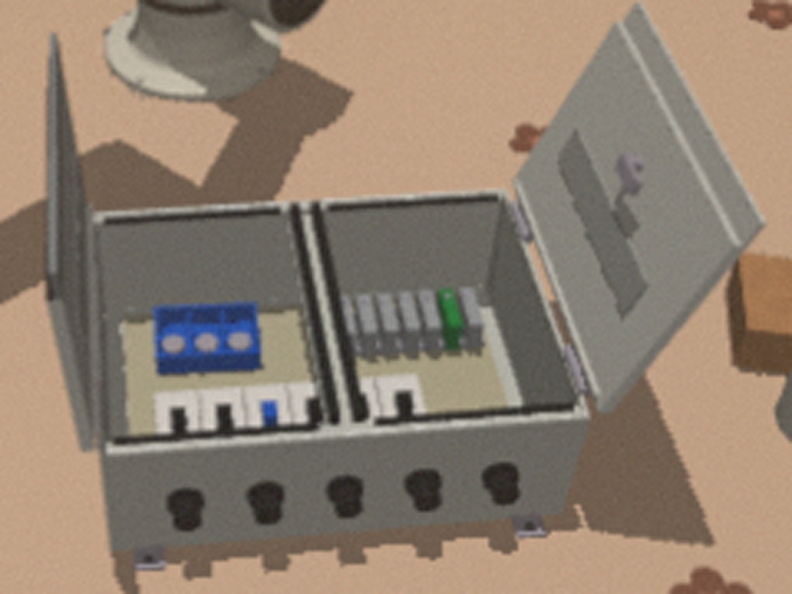

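```bash
python3 - <<'E'
from h import *
t=cap('top');s=cap('scene')
T=lambda a,b:(165+(a+.5)/4-.5,120+(b+.5)/4-.5)
S=lambda a,b:(200+(a+.5)/3.3-.5,120+(b+.5)/3.3-.5)
for n,p,q in [('TL +x+y',(212,124),(585,410)),('BL -x+y',(203,440),(505,195)),('TR +x-y',(656,143),(105,450)),('BR -x-y',(650,455),(97,215)),
 ('B tip -x',(45,427),(638,5)),('B tip +x',(68,55),(762,222)),('A tip -x',(706,458),(53,35)),('A tip +x',(716,87),(48,295))]:
    P,e=tri(t,T(*p),s,S(*q)); print(n,P,e, onz(t,T(*p),.12), onz(s,S(*q),.12))
E
```

```text
TL +x+y [0.6748 0.2106 0.1231] 0.007743557483276239 [0.6769 0.2148 0.12  ] [0.6718 0.2081 0.12  ]
BL -x+y [0.4228 0.2218 0.1156] 0.00021989277479774125 [0.4226 0.221  0.12  ] [0.4277 0.2198 0.12  ]
TR +x-y [ 0.6587 -0.1438  0.1228] 0.0027862155730972588 [ 0.6594 -0.1428  0.12  ] [ 0.6561 -0.1452  0.12  ]
BR -x-y [ 0.4079 -0.1326  0.1243] 0.001592166938187087 [ 0.408  -0.1339  0.12  ] [ 0.4032 -0.1318  0.12  ]
B tip -x [0.4247 0.3028 0.304 ] 0.001114397976137392 [0.4339 0.3461 0.12  ] [0.1549 0.4464 0.12  ]
B tip +x [0.6837 0.2886 0.3072] 0.0016099375542966436 [0.7339 0.3308 0.12  ] [0.4933 0.4304 0.12  ]
A tip -x [ 0.4002 -0.1519  0.301 ] 0.0005077748288547571 [ 0.4052 -0.1785  0.12  ] [ 0.1283 -0.1549  0.12  ]
A tip +x [ 0.6639 -0.1679  0.2872] 0.004266916190665646 [ 0.705  -0.1921  0.12  ] [ 0.4933 -0.1775  0.12  ]
```

Call:
{"fn": "move_arm", "kwargs": {
  "series": [
    [[0, 0, -0.8, 0, 0, -10.6, -1], [0, 0, -0.8, 0, 0, -10.6, -1], [0, 0, -0.8, 0, 0, -10.6, -1], [0, 0, -0.8, 0, 0, -10.6, -1], [0, 0, -0.8, 0, 0, -10.6, -1], [0, 0, -0.8, 0, 0, -10.6, -1]]
  ]
}}

```text
time_s: 0.95
tcp_pos: [0.2575, -0.5692, 0.2705]
ee_rot: [[-1.0, 0.03, -0.0], [0.03, 1.0, 0.001], [0.0, 0.001, -1.0]]
wrist_force: [-0.4, 0.6, -0.2]
gripper_width: 0.402
```

```bash
cat > st.py <<'E'
from h import *
def box(p,o=(0.541,0.039),yaw=-2.55):
    a=np.radians(yaw);d=np.array(p[:2])-o
    return np.array([d[0]*np.cos(a)+d[1]*np.sin(a),-d[0]*np.sin(a)+d[1]*np.cos(a),p[2]])
if __name__=='__main__':
    q=r.sense()
    R=q['ee_rot'];print('t',round(q['time_s'],2),'J',q['joints'],'\ntcp',q['tcp_pos'],'box',box(q['tcp_pos']),'\nxang',np.degrees(np.arctan2(R[1,0],R[0,0])),'z',R[:,2],'F',q['wrist_force'],'M',q['moment'],'g',q['gripper_width'])
E
python3 st.py
```

```text
t 0.95 J [-50.8429  20.494    4.9876  -0.0102 -74.5317  49.1325] 
tcp [ 0.2575 -0.5692  0.2705] box [-0.2561 -0.6202  0.2705] 
xang 178.2868842930243 z [-0.0003  0.0006 -1.    ] F [-0.3882  0.6071 -0.2027] M [ 0.0315  0.1381 -0.0242] g 0.4017065598663495
```

Call:
{"fn": "move_arm", "kwargs": {
  "series": [
    [[-2.6, 3.6, 0, 0, 0, -0.8, -1], [-2.6, 3.6, 0, 0, 0, 0, -1], [-2.6, 3.6, 0, 0, 0, 0, -1], [-2.6, 3.6, 0, 0, 0, 0, -1], [-2.6, 3.6, 0, 0, 0, 0, -1], [-2.6, 3.6, 0, 0, 0, 0, -1], [-2.6, 3.6, 0, 0, 0, 0, -1], [-2.6, 3.6, 0, 0, 0, 0, -1], [-2.6, 3.6, 0, 0, 0, 0, -1], [-2.6, 3.3, 0, 0, 0, 0, -1], [0, 0, 0, 0, 0, 0, -1]]
  ]
}}

```text
time_s: 2.33
tcp_pos: [0.5272, -0.2166, 0.27]
ee_rot: [[-1.0, 0.018, -0.001], [0.018, 1.0, 0.0], [0.001, 0.0, -1.0]]
wrist_force: [0.5, -0.8, 0.6]
gripper_width: 0.005
```

```bash
python3 - <<'E'
from h import *
import st
q=r.sense();print(q['tcp_pos'],st.box(q['tcp_pos']),q['wrist_force'],q['moment'])
t=cap('top');s=cap('scene')
a=cv2.resize(t['color'][110:250,160:370],None,fx=3,fy=3);b=cv2.resize(s['color'][60:300,170:440],None,fx=2.2,fy=2.2)
cv2.imwrite('pics/a1.png',a);cv2.imwrite('pics/b1.png',b)
E
```

```text
[ 0.5272 -0.2166  0.27  ] [-0.0025 -0.256   0.27  ] [ 0.5365 -0.831   0.6223] [0.0031 0.161  0.0372]
```

View pics/b1.png

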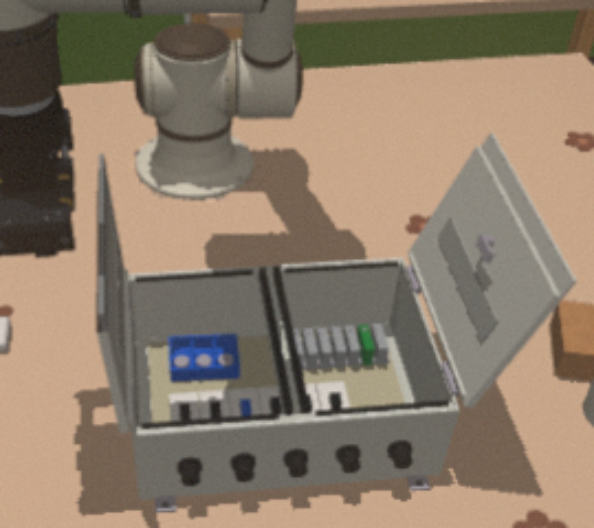

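View pics/a1.png

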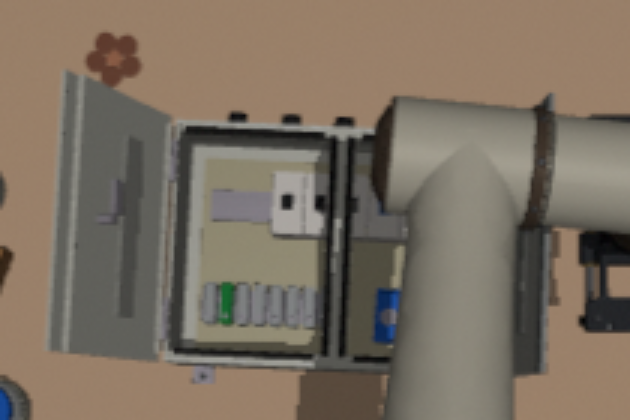

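```bash
python3 - <<'E'
import numpy as np
p=None
for th in np.r_[1.68,np.arange(1.6,0.05,-.08)]:
    rho=.15
    c=np.array([-.18+rho*np.cos(th)-.01*np.sin(th)-.0095,.121+rho*np.sin(th)+.01*np.cos(th)])
    print(round(th,2),(c*100).round(2), None if p is None else ((c-p)*100).round(2)); p=c
E
```

```text
1.68 [-21.58  26.9 ] None
1.6 [-20.39  27.06] [1.19 0.16]
1.52 [-19.19  27.13] [1.2  0.07]
1.44 [-17.99  27.1 ] [ 1.2  -0.03]
1.36 [-16.79  26.98] [ 1.2  -0.13]
1.28 [-15.61  26.76] [ 1.18 -0.22]
1.2 [-14.45  26.44] [ 1.16 -0.31]
1.12 [-13.31  26.04] [ 1.13 -0.41]
1.04 [-12.22  25.54] [ 1.1  -0.49]
0.96 [-11.17  24.96] [ 1.05 -0.58]
0.88 [-10.16  24.3 ] [ 1.   -0.66]
0.8 [-9.22 23.56] [ 0.95 -0.74]
0.72 [-8.33 22.74] [ 0.88 -0.81]
0.64 [-7.52 21.86] [ 0.82 -0.88]
0.56 [-6.77 20.92] [ 0.74 -0.94]
0.48 [-6.11 19.91] [ 0.67 -1.  ]
0.4 [-5.52 18.86] [ 0.58 -1.05]
0.32 [-5.03 17.77] [ 0.5  -1.09]
0.24 [-4.62 16.64] [ 0.41 -1.13]
0.16 [-4.3  15.48] [ 0.32 -1.16]
0.08 [-4.08 14.3 ] [ 0.22 -1.18]
```

Call:
{"fn": "move_arm", "kwargs": {
  "series": [
    [[0, 1.3, 0, 0, 0, 1.5, -1], [0, 1.3, 0, 0, 0, 0, -1], [0, 1.2, 0, 0, 0, 0, -1], [0, 1.2, -0.1, 0, 0, 0, -1], [0, 1.2, -0.1, 0, 0, 0, -1], [0, 1.2, 0, 0, 0, 0, -1], [0, 1.2, 0.1, 0, 0, 0, -1], [0, 1.2, 0.2, 0, 0, 0, -1], [0, 1.2, 0.3, 0, 0, 0, -1]]
  ]
}}

```text
time_s: 3.55
tcp_pos: [0.5309, -0.1079, 0.2664]
ee_rot: [[-0.999, 0.048, 0.0], [0.048, 0.999, 0.0], [-0.0, 0.0, -1.0]]
wrist_force: [0.0, -1.8, 0.1]
gripper_width: 0.007
```

```bash
python3 - <<'E'
from h import *
import st
q=r.sense();R=q['ee_rot'];print(q['tcp_pos'],st.box(q['tcp_pos']),q['wrist_force'],q['moment'],np.degrees(np.arctan2(R[1,0],R[0,0])))
s=cap('scene')
b=cv2.resize(s['color'][60:300,170:440],None,fx=2.2,fy=2.2)
cv2.imwrite('pics/b2.png',b)
E
```

```text
[ 0.5309 -0.1079  0.2664] [-0.0035 -0.1472  0.2664] [ 0.0304 -1.7905  0.1298] [-0.464   0.1299 -0.0472] 177.24561006609827
```

View pics/b2.png

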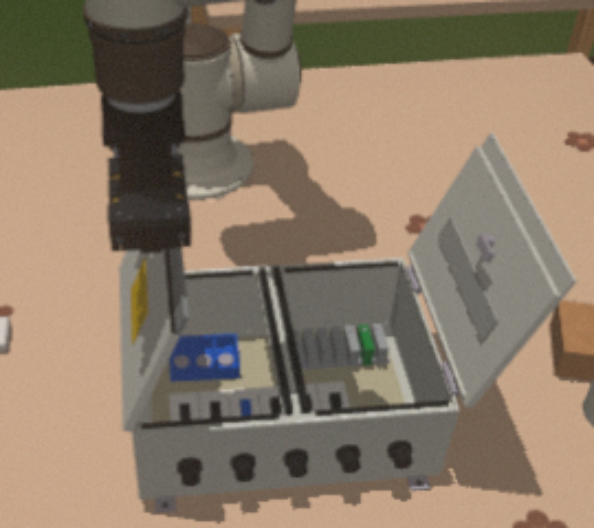

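Call:
{"fn": "move_arm", "kwargs": {
  "series": [
    [[0, 1.2, 0.5, 0, 0, 0, -1], [0, 1.1, 0.6, 0, 0, 0, -1], [0, 1.1, 0.6, 0, 0, 0, -1], [0, 1.0, 0.7, 0, 0, 0, -1], [0, 0.9, 0.8, 0, 0, 0, -1], [0, 0.9, 0.8, 0, 0, 0, -1], [0, 0.8, 0.9, 0, 0, 0, -1], [0, 0.7, 1.0, 0, 0, 0, -1], [0, 0.7, 1.0, 0, 0, 0, -1]]
  ]
}}

```text
time_s: 4.72
tcp_pos: [0.5348, -0.0244, 0.1967]
ee_rot: [[-0.999, 0.048, -0.0], [0.048, 0.999, -0.0], [0.0, -0.0, -1.0]]
wrist_force: [0.2, -1.2, 0.9]
gripper_width: 0.007
```

Call:
{"fn": "move_arm", "kwargs": {
  "series": [
    [[0, 0.6, 1.0, 0, 0, 0, -1], [0, 0.5, 1.0, 0, 0, 0, -1], [0, 0.4, 1.0, 0, 0, 0, -1], [0, 0.3, 1.0, 0, 0, 0, -1]]
  ]
}}

```text
time_s: 5.22
tcp_pos: [0.5356, -0.0066, 0.1568]
ee_rot: [[-0.999, 0.048, -0.0], [0.048, 0.999, -0.0], [0.0, -0.0, -1.0]]
wrist_force: [0.0, -0.2, 0.3]
gripper_width: 0.001
```

```bash
python3 - <<'E'
from h import *
import st
q=r.sense();R=q['ee_rot'];print(q['tcp_pos'],st.box(q['tcp_pos']),q['wrist_force'],q['moment'],np.degrees(np.arctan2(R[1,0],R[0,0])))
s=cap('scene')
b=cv2.resize(s['color'][60:300,170:440],None,fx=2.2,fy=2.2)
cv2.imwrite('pics/b3.png',b)
E
```

```text
[ 0.5356 -0.0066  0.1568] [-0.0034 -0.0458  0.1568] [ 0.0247 -0.2329  0.2631] [-0.1133  0.1831  0.0431] 177.23663643024074
```

View pics/b3.png

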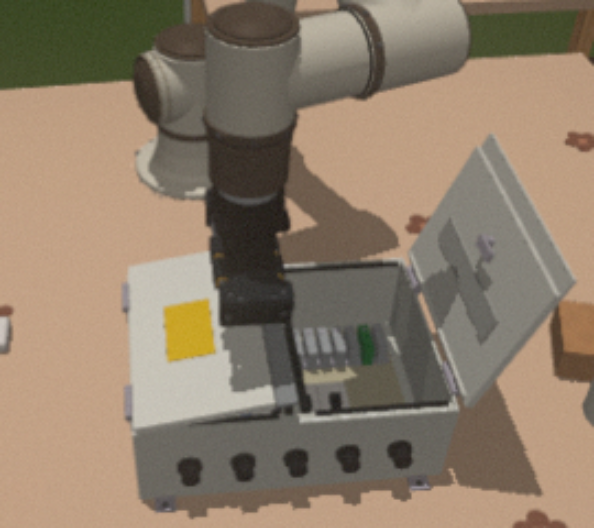

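Call:
{"fn": "move_arm", "kwargs": {
  "series": [
    [[0, 0.2, 0.8, 0, 0, 0, -1], [0, 0.1, 0.5, 0, 0, 0, -1], [0, 0, 0.3, 0, 0, 0, -1], [0, 0, 0, 0, 0, 0, -1]]
  ]
}}

```text
time_s: 5.78
tcp_pos: [0.5358, -0.0039, 0.1414]
ee_rot: [[-0.999, 0.048, -0.0], [0.048, 0.999, -0.0], [0.0, -0.0, -1.0]]
wrist_force: [1.0, -0.2, 0.9]
gripper_width: 0.007
```

Call:
{"fn": "move_arm", "kwargs": {
  "series": [
    [[0, 0, 0.3, 0, 0, 0, -1], [0, 0, 0.2, 0, 0, 0, -1], [0, 0, 0, 0, 0, 0, -1]]
  ]
}}

```text
time_s: 6.15
tcp_pos: [0.5362, -0.0037, 0.1369]
ee_rot: [[-0.999, 0.048, 0.001], [0.048, 0.999, 0.0], [-0.001, 0.0, -1.0]]
wrist_force: [-1.0, 1.5, 2.7]
gripper_width: 0.006
```

Call:
{"fn": "move_arm", "kwargs": {
  "series": [
    [[0, 0, 0.2, 0, 0, 0, -1], [0, 0, 0.1, 0, 0, 0, -1], [0, 0, 0, 0, 0, 0, -1], [0, 0, 0, 0, 0, 0, -1]]
  ]
}}

```text
time_s: 6.65
tcp_pos: [0.5362, -0.0034, 0.1339]
ee_rot: [[-0.999, 0.048, 0.001], [0.048, 0.999, 0.001], [-0.001, 0.001, -1.0]]
wrist_force: [-0.5, 3.2, 4.9]
gripper_width: 0.004
```

Call:
{"fn": "move_arm", "kwargs": {
  "series": [
    [[0, 0, -1, 0, 0, 0, -1], [0, 0, -5, 0, 0, 0, -1], [0, 0, -5, 0, 0, 0, -1], [0, 0, -5, 0, 0, 0, -1], [0, 0, -5, 0, 0, 0, -1], [0, 0, -1, 0, 0, 0, -1], [1.1, 5, 0, 0, 0, 0, -1], [1.1, 6, 0, 0, 0, 0, -1], [1.1, 6, 0, 0, 0, 0, -1], [1.1, 6, 0, 0, 0, 0, -1], [1.1, 6, 0, 0, 0, 0, -1], [1.0, 6, 0, 0, 0, 0, -1]]
  ]
}}

```text
time_s: 8.15
tcp_pos: [0.487, 0.3502, 0.3525]
ee_rot: [[-0.999, 0.048, -0.002], [0.048, 0.999, -0.002], [0.001, -0.002, -1.0]]
wrist_force: [1.3, 0.4, 0.1]
gripper_width: 0.003
```

```bash
python3 - <<'E'
from h import *
import st
q=r.sense();R=q['ee_rot'];print(q['tcp_pos'],st.box(q['tcp_pos']),q['wrist_force'],q['moment'],np.degrees(np.arctan2(R[1,0],R[0,0])))
s=cap('scene')
b=cv2.resize(s['color'][60:300,170:440],None,fx=2.2,fy=2.2)
cv2.imwrite('pics/b4.png',b)
E
```

```text
[0.487  0.3502 0.3525] [-0.0678  0.3084  0.3525] [1.2908 0.4489 0.0706] [-0.0138 -0.0221 -0.0396] 177.23038812222845
```

View pics/b4.png

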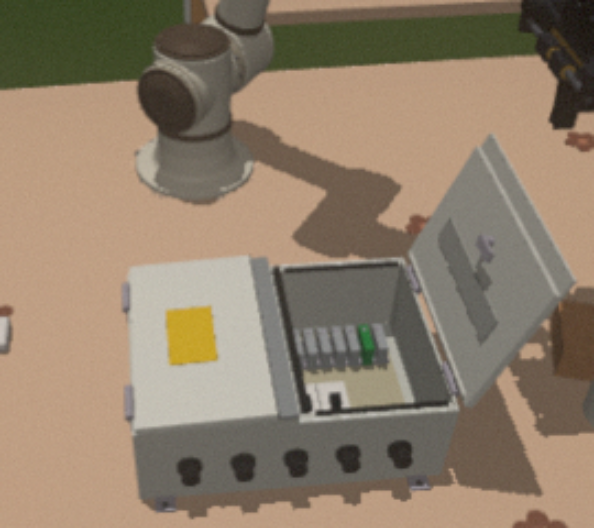

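Call:
{"fn": "move_arm", "kwargs": {
  "series": [
    [[0, 0, 3.5, 0, 0, 0, -1], [0, 0, 3.5, 0, 0, 0, -1], [0, -1.5, 0, 0, 0, 0, -1], [0, -1.3, 0, 0, 0, 0, -1], [0, -1.2, 0, 0, 0, 0, -1], [0, -1.2, 0, 0, 0, 0, -1], [0, -1.2, 0, 0, 0, 0, -1], [0, -1.2, 0, 0, 0, 0, -1], [0, 0, 0, 0, 0, 0, -1]]
  ]
}}

```text
time_s: 9.32
tcp_pos: [0.4837, 0.2714, 0.2833]
ee_rot: [[-0.999, 0.049, -0.001], [0.049, 0.999, -0.002], [0.001, -0.002, -1.0]]
wrist_force: [-0.1, 0.2, -0.9]
gripper_width: 0.005
```

```bash
python3 - <<'E'
from h import *
import st
q=r.sense();R=q['ee_rot'];print(q['tcp_pos'],st.box(q['tcp_pos']),q['wrist_force'],q['moment'],np.degrees(np.arctan2(R[1,0],R[0,0])))
s=cap('scene')
b=cv2.resize(s['color'][60:300,170:440],None,fx=2.2,fy=2.2)
cv2.imwrite('pics/b5.png',b)
p=None
for th in np.arange(1.6,0.05,-.08):
    rho=.165
    c=np.array([.18-rho*np.cos(th)+.01*np.sin(th)+.0095,.121+rho*np.sin(th)+.01*np.cos(th)])
    print(round(th,2),(c*100).round(2), None if p is None else ((c-p)*100).round(2)); p=c
E
```

```text
[0.4837 0.2714 0.2833] [-0.0676  0.2296  0.2833] [-0.0935  0.2443 -0.8624] [-0.0062  0.019  -0.0128] 177.1765386923362
1.6 [20.43 28.56] None
1.52 [19.11 28.63] [-1.32  0.07]
1.44 [17.79 28.59] [-1.32 -0.04]
1.36 [16.48 28.44] [-1.31 -0.15]
1.28 [15.18 28.19] [-1.3  -0.25]
1.2 [13.9  27.84] [-1.27 -0.35]
1.12 [12.66 27.39] [-1.24 -0.45]
1.04 [11.46 26.84] [-1.2  -0.55]
0.96 [10.31 26.19] [-1.15 -0.65]
0.88 [ 9.21 25.45] [-1.1  -0.74]
0.8 [ 8.17 24.63] [-1.04 -0.82]
0.72 [ 7.2  23.73] [-0.97 -0.9 ]
0.64 [ 6.31 22.76] [-0.89 -0.98]
0.56 [ 5.5  21.71] [-0.81 -1.04]
0.48 [ 4.78 20.61] [-0.73 -1.11]
0.4 [ 4.14 19.45] [-0.63 -1.16]
0.32 [ 3.6  18.24] [-0.54 -1.21]
0.24 [ 3.16 16.99] [-0.44 -1.25]
0.16 [ 2.82 15.72] [-0.34 -1.28]
0.08 [ 2.58 14.42] [-0.24 -1.3 ]
```

View pics/b5.png

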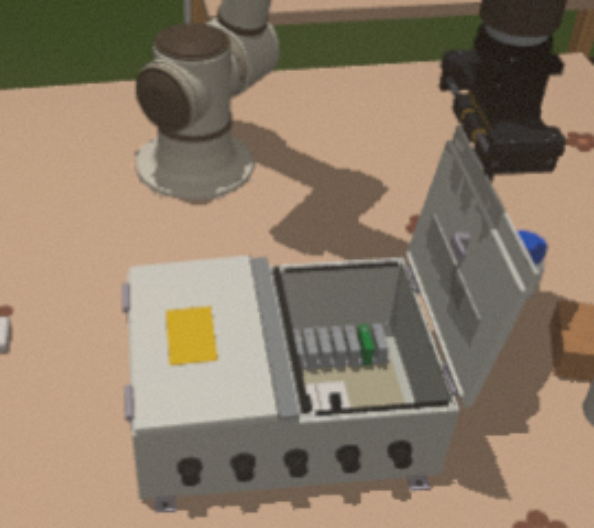

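Call:
{"fn": "move_arm", "kwargs": {
  "series": [
    [[0, -1.2, 0, 0, 0, 0, -1], [0, -1.3, -0.1, 0, 0, 0, -1], [0, -1.3, -0.1, 0, 0, 0, -1], [0, -1.3, 0, 0, 0, 0, -1], [0, -1.3, 0.1, 0, 0, 0, -1], [0, -1.3, 0.3, 0, 0, 0, -1], [0, -1.3, 0.4, 0, 0, 0, -1], [0, -1.2, 0.4, 0, 0, 0, -1], [0, -1.2, 0.5, 0, 0, 0, -1]]
  ]
}}

```text
time_s: 10.5
tcp_pos: [0.4786, 0.1583, 0.2681]
ee_rot: [[-0.999, 0.048, -0.0], [0.048, 0.999, -0.0], [0.0, -0.0, -1.0]]
wrist_force: [0.5, 1.0, 0.3]
gripper_width: 0.007
```

```bash
python3 - <<'E'
from h import *
import st
q=r.sense();R=q['ee_rot'];print(q['tcp_pos'],st.box(q['tcp_pos']),q['wrist_force'],q['moment'],np.degrees(np.arctan2(R[1,0],R[0,0])))
s=cap('scene')
b=cv2.resize(s['color'][60:300,170:440],None,fx=2.2,fy=2.2)
cv2.imwrite('pics/b6.png',b)
E
```

```text
[0.4786 0.1583 0.2681] [-0.0676  0.1164  0.2681] [0.4532 1.0025 0.3033] [ 0.284   0.0124 -0.0073] 177.22959727944976
```

View pics/b6.png

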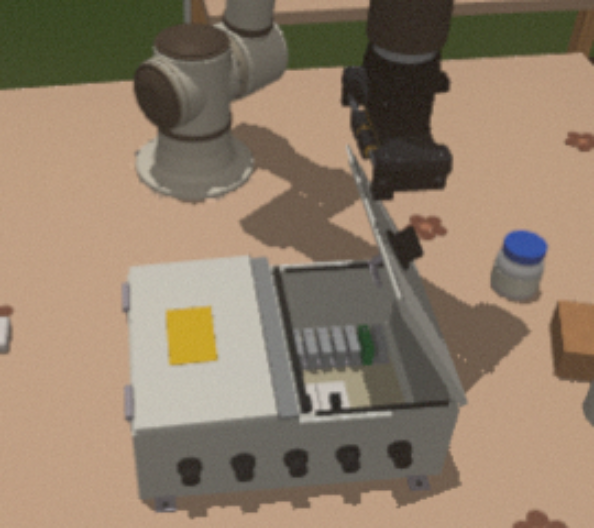

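Call:
{"fn": "move_arm", "kwargs": {
  "series": [
    [[0, -1.2, 0.6, 0, 0, 0, -1], [0, -1.1, 0.7, 0, 0, 0, -1], [0, -1.1, 0.8, 0, 0, 0, -1], [0, -1.0, 0.9, 0, 0, 0, -1], [0, -0.9, 1.0, 0, 0, 0, -1], [0, -0.8, 1.0, 0, 0, 0, -1], [0, -0.7, 1.1, 0, 0, 0, -1], [0, -0.6, 1.1, 0, 0, 0, -1], [0, -0.5, 1.1, 0, 0, 0, -1]]
  ]
}}

```text
time_s: 11.68
tcp_pos: [0.4748, 0.0798, 0.1848]
ee_rot: [[-0.999, 0.048, -0.0], [0.048, 0.999, -0.0], [0.0, -0.0, -1.0]]
wrist_force: [0.2, 1.2, -1.3]
gripper_width: 0.003
```

```bash
python3 st.py
```

```text
t 11.68 J [ 28.9265   9.9831 -22.3708  -0.0014 -57.654  -31.6889] 
tcp [0.4748 0.0798 0.1848] box [-0.0679  0.0379  0.1848] 
xang 177.23681972371932 z [-0.0001 -0.     -1.    ] F [ 0.1691  1.2047 -1.2714] M [-0.0084  0.0914 -0.006 ] g 0.0034712248422356876
```

Call:
{"fn": "move_arm", "kwargs": {
  "series": [
    [[0, -0.5, 1.1, 0, 0, 0, -1], [0, -0.4, 1.1, 0, 0, 0, -1], [0, -0.3, 1.0, 0, 0, 0, -1], [0, -0.2, 0.6, 0, 0, 0, -1], [0, 0, 0, 0, 0, 0, -1]]
  ]
}}

```text
time_s: 12.3
tcp_pos: [0.474, 0.066, 0.1471]
ee_rot: [[-0.999, 0.048, -0.001], [0.048, 0.999, -0.0], [0.001, -0.0, -1.0]]
wrist_force: [0.3, 0.1, -0.1]
gripper_width: 0.008
```

Call:
{"fn": "move_arm", "kwargs": {
  "series": [
    [[0, 0, 0.4, 0, 0, 0, -1], [0, 0, 0.3, 0, 0, 0, -1], [0, 0, 0.0, 0, 0, 0, -1]]
  ]
}}

```text
time_s: 12.68
tcp_pos: [0.4741, 0.0662, 0.1404]
ee_rot: [[-0.999, 0.048, -0.0], [0.048, 0.999, -0.0], [0.0, -0.0, -1.0]]
wrist_force: [0.1, -0.4, -0.3]
gripper_width: 0.011
```

Call:
{"fn": "move_arm", "kwargs": {
  "series": [
    [[0, 0, 0.2, 0, 0, 0, -1], [0, 0, 0.2, 0, 0, 0, -1], [0, 0, 0.0, 0, 0, 0, -1]]
  ]
}}

```text
time_s: 13.05
tcp_pos: [0.4744, 0.0662, 0.1371]
ee_rot: [[-0.999, 0.048, 0.001], [0.048, 0.999, -0.0], [-0.001, -0.0, -1.0]]
wrist_force: [-1.8, -0.2, 4.1]
gripper_width: 0.01
```

```bash
python3 - <<'E'
from h import *
import st
q=r.sense();R=q['ee_rot'];print(q['tcp_pos'],st.box(q['tcp_pos']),q['wrist_force'],q['moment'],np.degrees(np.arctan2(R[1,0],R[0,0])))
s=cap('scene')
b=cv2.resize(s['color'][60:300,170:440],None,fx=2.2,fy=2.2)
cv2.imwrite('pics/b7.png',b)
E
```

```text
[0.4744 0.0662 0.1371] [-0.0677  0.0242  0.1371] [-1.763 -0.164  4.095] [-0.0474  0.4834 -0.033 ] 177.25947050081678
```

View pics/b7.png

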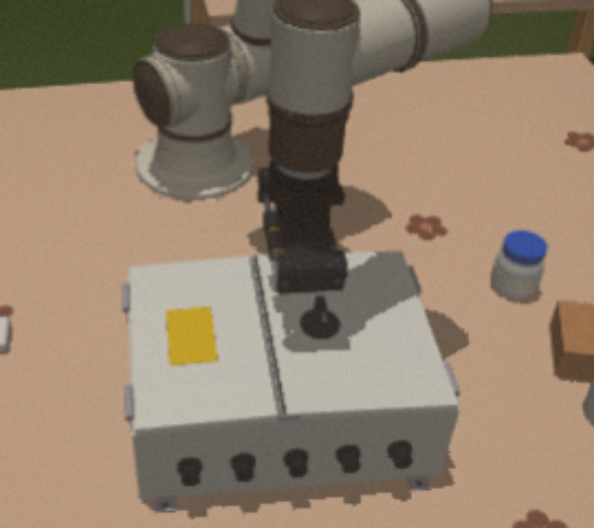

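Call:
{"fn": "move_arm", "kwargs": {
  "series": [
    [[0, 0, -1, 0, 0, 0, -1], [1, 0, -3, 0, 0, -10, 0.5], [2, 0, -3, 0, 0, -10, 0.5], [0, 0, -3, 0, 0, -10, 0.5], [0, 0, -2, 0, 0, -10, 0.5], [0, 0, -2, 0, 0, -10, 0.5], [0, 0, -1, 0, 0, -10, 0.5], [0, 0, 0, 0, 0, -10, 0.5], [0, 0, 0, 0, 0, -10, 0.5], [0, 0, 0, 0, 0, -10, 0.5], [0, 0, 0, 0, 0, 0, 0.5]]
  ]
}}

```text
time_s: 14.48
tcp_pos: [0.4443, 0.0641, 0.2867]
ee_rot: [[-0.05, -0.999, 0.0], [-0.999, 0.05, 0.0], [-0.0, -0.0, -1.0]]
wrist_force: [-0.5, 0.4, -0.7]
gripper_width: 0.749
```

```bash
python3 st.py; python3 - <<'E'
from h import *
t=cap('top');s=cap('scene')
cv2.imwrite('pics/tz.png',cv2.resize(t['color'][120:255,165:360],None,fx=4,fy=4,interpolation=cv2.INTER_CUBIC))
cv2.imwrite('pics/sz.png',cv2.resize(s['color'][120:300,200:440],None,fx=3.3,fy=3.3,interpolation=cv2.INTER_CUBIC))
E
```

```text
t 14.47 J [ 29.0644   1.9069 -16.3239  -0.0074 -71.7527  58.0555] 
tcp [0.4443 0.0641 0.2867] box [-0.0977  0.0208  0.2867] 
xang -92.88243107680178 z [ 0.0002  0.0002 -1.    ] F [-0.4722  0.3925 -0.7026] M [-0.1518  0.1036 -0.0137] g 0.7492455562521515
```

View pics/tz.png

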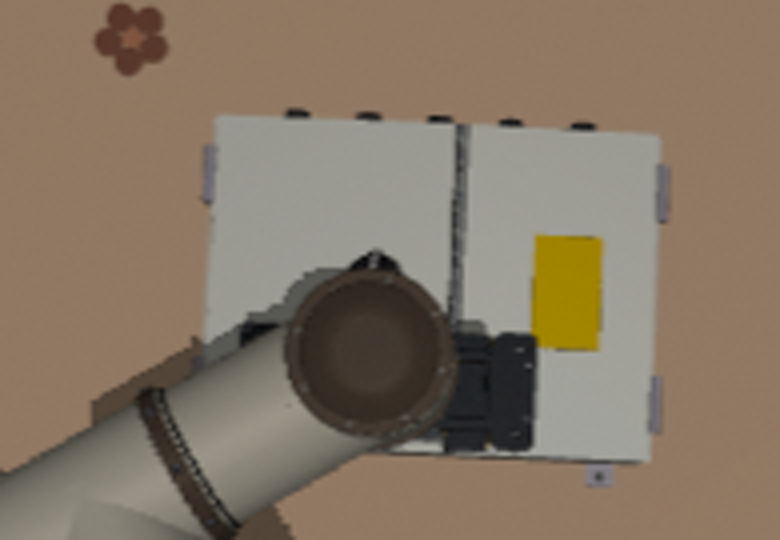

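View pics/sz.png

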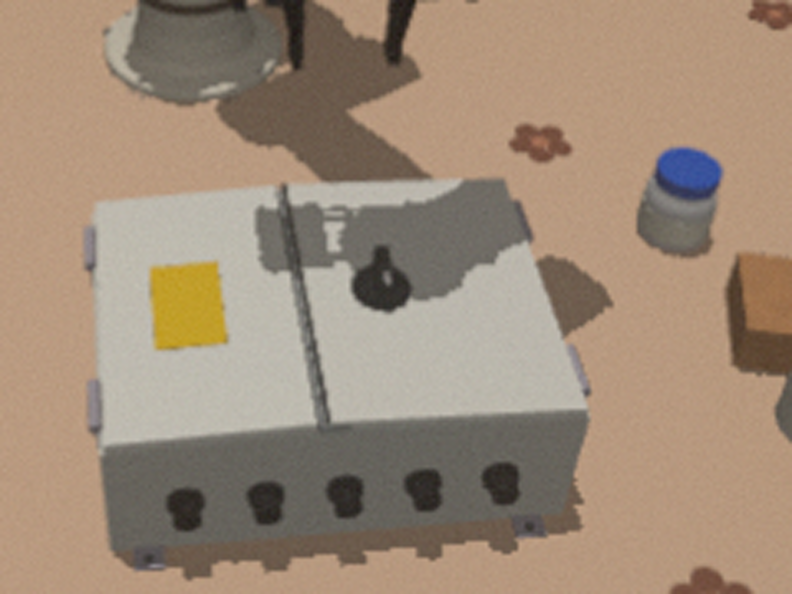

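Call:
{"fn": "move_arm", "kwargs": {
  "series": [
    [[5.5, 0, 0, 0, 0, 0, 0.5], [5.5, 0, 0, 0, 0, 0, 0.5], [5.5, 0, 0, 0, 0, 0, 0.5], [5.5, 0, 0, 0, 0, 0, 0.5], [0, 0, 0, 0, 0, 0, 0.5]]
  ]
}}

```text
time_s: 15.2
tcp_pos: [0.4331, -0.1585, 0.2863]
ee_rot: [[-0.056, -0.998, -0.001], [-0.998, 0.056, -0.0], [0.0, 0.001, -1.0]]
wrist_force: [0.2, -0.3, -0.3]
gripper_width: 0.752
```

```bash
python3 st.py; python3 - <<'E'
from h import *
t=cap('top');s=cap('scene')
a=cv2.resize(t['color'][120:255,165:360],None,fx=4,fy=4,interpolation=cv2.INTER_CUBIC)
b=cv2.resize(s['color'][160:270,260:380],None,fx=5,fy=5,interpolation=cv2.INTER_CUBIC)
cv2.imwrite('pics/tz2.png',a)
cv2.imwrite('pics/sz2.png',b)
E
```

```text
t 15.2 J [  0.1843   3.261  -14.9503   0.0139 -71.8283  86.5875] 
tcp [ 0.4331 -0.1585  0.2863] box [-0.099  -0.2021  0.2863] 
xang -93.22390181451895 z [-0.0007 -0.0002 -1.    ] F [ 0.157  -0.2641 -0.2858] M [-0.0803  0.1668 -0.0103] g 0.752074608961744
```

View pics/tz2.png

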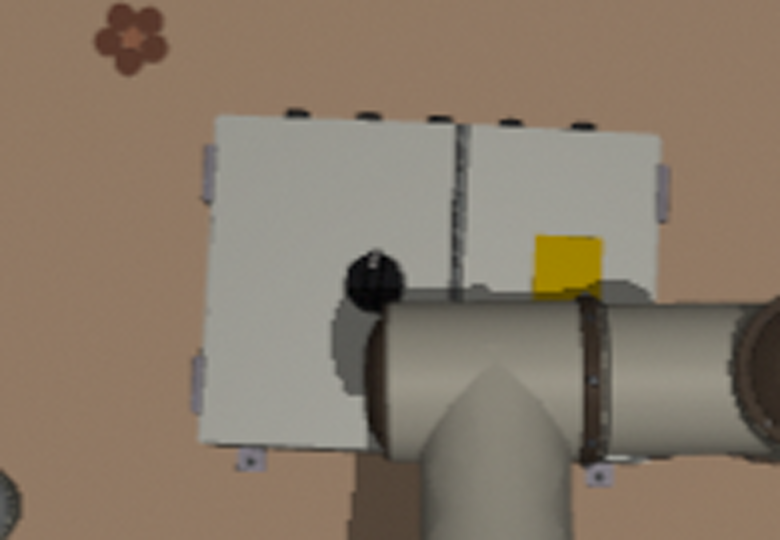

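View pics/sz2.png

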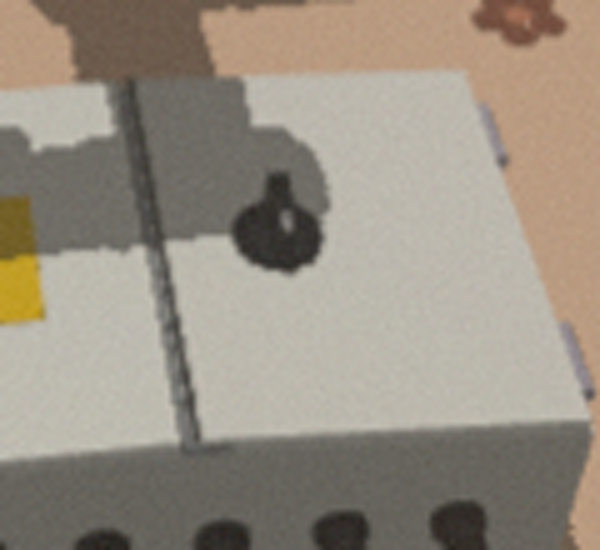

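```bash
python3 - <<'E'
from h import *
import st
t=cap('top');s=cap('scene')
T=lambda a,b:(165+(a+.5)/4-.5,120+(b+.5)/4-.5)
S=lambda a,b:(260+(a+.5)/5-.5,160+(b+.5)/5-.5)
for z in (.138,.142):
  p=onz(t,T(375,282),z);q=onz(s,S(277.5,230),z)
  print(z,p,q,st.box(p),st.box(q))
print(tri(t,T(375,282),s,S(277.5,230)))
# lid corners top view: check yaw/origin, z=.131
C=[(217,116),(660,134),(200,442),(650,461)]
P=[onz(t,T(*c),.131) for c in C]; print(np.array(P), np.mean(P,0))
print('A edge wing tip/root scene', onz(s,S(278,175),.16), st.box(onz(s,S(278,175),.16)))
E
```

```text
0.138 [0.5456 0.0834 0.138 ] [0.537  0.0825 0.138 ] [0.0026 0.0446 0.138 ] [-0.0059  0.0433  0.138 ]
0.142 [0.5451 0.0832 0.142 ] [0.5409 0.0813 0.142 ] [0.0021 0.0444 0.142 ] [-0.002   0.0423  0.142 ]
(array([0.5443, 0.0817, 0.1452]), np.float64(0.002830398753085891))
[[ 0.6809  0.2093  0.131 ]
 [ 0.6643 -0.1448  0.131 ]
 [ 0.4206  0.2218  0.131 ]
 [ 0.4029 -0.1326  0.131 ]] [0.5422 0.0384 0.131 ]
A edge wing tip/root scene [0.5189 0.0852 0.16  ] [-0.0241  0.0451  0.16  ]
```

Call:
{"fn": "move_arm", "kwargs": {
  "series": [
    [[-4.9, -2, 0, 0, 0, -0.6, 0.1], [-4.9, -2, 0, 0, 0, 0, 0.1], [-4.9, -2, 0, 0, 0, 0, 0.1], [-4.9, -2, 0, 0, 0, 0, 0.1], [-4.9, -2, 0, 0, 0, 0, 0.1], [0, 0, 3, 0, 0, 0, 0.1], [0, 0, 3, 0, 0, 0, 0.1], [0, 0, 2.5, 0, 0, 0, 0.1], [0, 0, 0, 0, 0, 0, 0.1]]
  ]
}}

```text
time_s: 16.52
tcp_pos: [0.5419, 0.0863, 0.1998]
ee_rot: [[-0.036, -0.999, -0.004], [-0.999, 0.036, -0.002], [0.002, 0.004, -1.0]]
wrist_force: [-0.8, 0.3, 0.5]
gripper_width: 0.546
```

```bash
python3 st.py; python3 - <<'E'
from h import *
s=cap('scene')
b=cv2.resize(s['color'][120:270,240:400],None,fx=4,fy=4,interpolation=cv2.INTER_CUBIC)
cv2.imwrite('pics/sz3.png',b)
E
```

```text
t 16.52 J [ 25.9664  15.8114 -12.1609  -0.0256 -62.2971  62.0001] 
tcp [0.5419 0.0863 0.1998] box [-0.0012  0.0473  0.1998] 
xang -92.04522707288686 z [-0.0044 -0.0017 -1.    ] F [-0.7766  0.3     0.5448] M [-0.1108  0.105  -0.0213] g 0.5461871017342723
```

View pics/sz3.png

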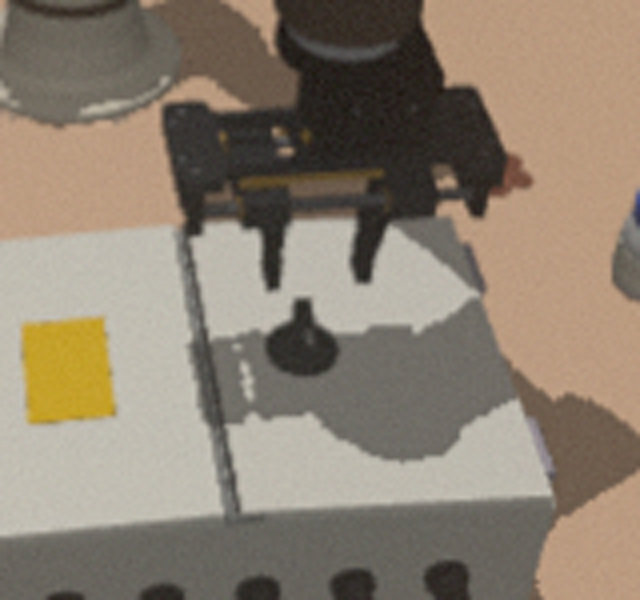

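Call:
{"fn": "move_arm", "kwargs": {
  "series": [
    [[0.4, 0, 0, 0, 0, 0.6, 0.0], [0, 0, 2.0, 0, 0, 0, 0.0], [0, 0, 1.5, 0, 0, 0, 0.0], [0, 0, 0.9, 0, 0, 0, 0.0], [0, 0, 0, 0, 0, 0, 0.0]]
  ]
}}

```text
time_s: 17.2
tcp_pos: [0.5431, 0.0811, 0.1571]
ee_rot: [[-0.048, -0.999, -0.001], [-0.999, 0.048, -0.001], [0.001, 0.001, -1.0]]
wrist_force: [0.4, 0.7, 1.0]
gripper_width: 0.502
```

```bash
python3 st.py; python3 - <<'E'
from h import *
s=cap('scene')
b=cv2.resize(s['color'][120:270,240:400],None,fx=4,fy=4,interpolation=cv2.INTER_CUBIC)
cv2.imwrite('pics/sz4.png',b)
E
```

```text
t 17.2 J [ 25.4128  18.0329 -15.6907   0.0071 -56.3396  61.8188] 
tcp [0.5431 0.0811 0.1571] box [0.0002 0.0421 0.1571] 
xang -92.76440467303573 z [-0.001  -0.0006 -1.    ] F [0.3704 0.7482 0.9728] M [-0.082   0.139  -0.0616] g 0.5016597201588728
```

View pics/sz4.png

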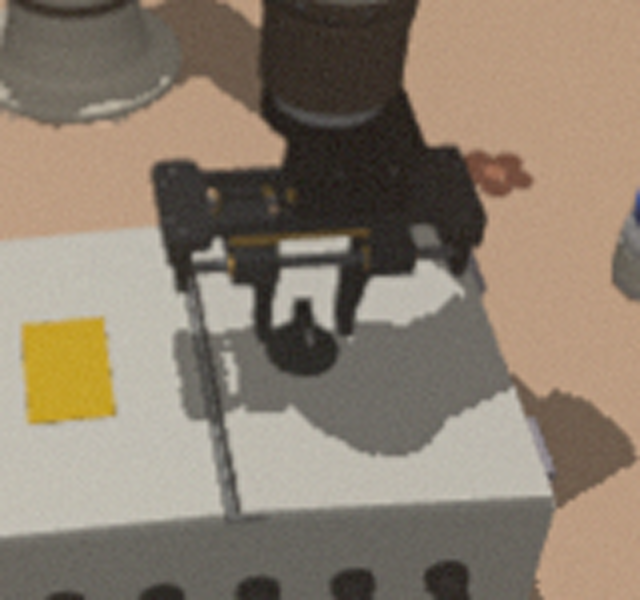

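Call:
{"fn": "move_arm", "kwargs": {
  "series": [
    [[0, 0, 0.6, 0, 0, 0, 0.0], [0, 0, 0, 0, 0, 0, -1], [0, 0, 0, 0, 0, 0, -1], [0, 0, 0, 0, 0, 0, -1], [0, 0, 0, 0, 0, 0, -1], [0, 0, 0, 0, 0, 0, -1]]
  ]
}}

```text
time_s: 18.0
tcp_pos: [0.5435, 0.0829, 0.1517]
ee_rot: [[-0.048, -0.999, 0.001], [-0.999, 0.048, 0.003], [-0.003, -0.001, -1.0]]
wrist_force: [-1.3, 5.9, 0.6]
gripper_width: 0.134
```

```bash
python3 st.py
```

```text
t 18.0 J [ 25.5026  18.3402 -16.0614  -0.1419 -55.4679  61.8141] 
tcp [0.5435 0.0829 0.1517] box [0.0006 0.044  0.1517] 
xang -92.76346416059457 z [ 0.0012  0.0028 -1.    ] F [-1.3271  5.9318  0.5869] M [ 1.4477  0.563  -0.0039] g 0.13394787824921212
```

Call:
{"fn": "move_arm", "kwargs": {
  "series": [
    [[-0.2, 0, 0.2, 0, 0, 0, -1], [0, 0, 0.3, 0, 0, 0, -1], [0, 0, 0.2, 0, 0, 0, -1], [0, 0, 0, 0, 0, 0, -1]]
  ]
}}

```text
time_s: 18.5
tcp_pos: [0.5437, 0.0821, 0.147]
ee_rot: [[-0.047, -0.999, 0.001], [-0.999, 0.047, -0.002], [0.002, -0.001, -1.0]]
wrist_force: [-4.0, -2.5, 10.5]
gripper_width: 0.131
```

```bash
python3 st.py
```

```text
t 18.5 J [ 25.5627  18.6454 -16.4861   0.1674 -54.8482  61.6193] 
tcp [0.5437 0.0821 0.147 ] box [0.0008 0.0432 0.147 ] 
xang -92.72167945796457 z [ 0.0014 -0.002  -1.    ] F [-3.9979 -2.4972 10.4566] M [-0.8578  1.1539 -0.079 ] g 0.13118561773526421
```

Call:
{"fn": "move_arm", "kwargs": {
  "series": [
    [[-0.0, 0, 0.2, 0, 0, 0, -1], [0, 0, 0, 0, 0, 0, -1]]
  ]
}}

```text
time_s: 18.75
tcp_pos: [0.5438, 0.0819, 0.1462]
ee_rot: [[-0.047, -0.999, 0.002], [-0.999, 0.047, -0.002], [0.002, -0.002, -1.0]]
wrist_force: [-5.0, -3.5, 15.1]
gripper_width: 0.135
```

Call:
{"fn": "move_arm", "kwargs": {
  "series": [
    [[0, 0, 0.2, 0, 0, 0, -1], [0, 0, 0, 0, 0, 0, -1]]
  ]
}}

```text
time_s: 19.0
tcp_pos: [0.5439, 0.0819, 0.1461]
ee_rot: [[-0.046, -0.999, 0.003], [-0.999, 0.046, -0.003], [0.002, -0.003, -1.0]]
wrist_force: [-8.9, -2.9, 24.7]
gripper_width: 0.137
```

Call:
{"fn": "move_arm", "kwargs": {
  "series": [
    [[0, 0, 0.1, 0, 0, 0, -1], [0, 0, 0, 0, 0, 0, -1]]
  ]
}}

```text
time_s: 19.25
tcp_pos: [0.544, 0.0819, 0.146]
ee_rot: [[-0.046, -0.999, 0.003], [-0.999, 0.046, -0.003], [0.003, -0.003, -1.0]]
wrist_force: [-10.8, -2.4, 29.1]
gripper_width: 0.139
```

```bash
python3 st.py; python3 - <<'E'
from h import *
s=cap('scene')
b=cv2.resize(s['color'][160:300,215:395],None,fx=4,fy=4,interpolation=cv2.INTER_CUBIC)
cv2.imwrite('pics/sz5.png',b)
E
```

```text
t 19.25 J [ 25.5825  18.6771 -16.6528   0.2735 -54.5692  61.617 ] 
tcp [0.544  0.0819 0.146 ] box [0.001 0.043 0.146] 
xang -92.64248546153783 z [ 0.0033 -0.0027 -1.    ] F [-10.772   -2.4174  29.1054] M [-0.8514  3.4801 -0.0675] g 0.13898323166156254
```

View pics/sz5.png

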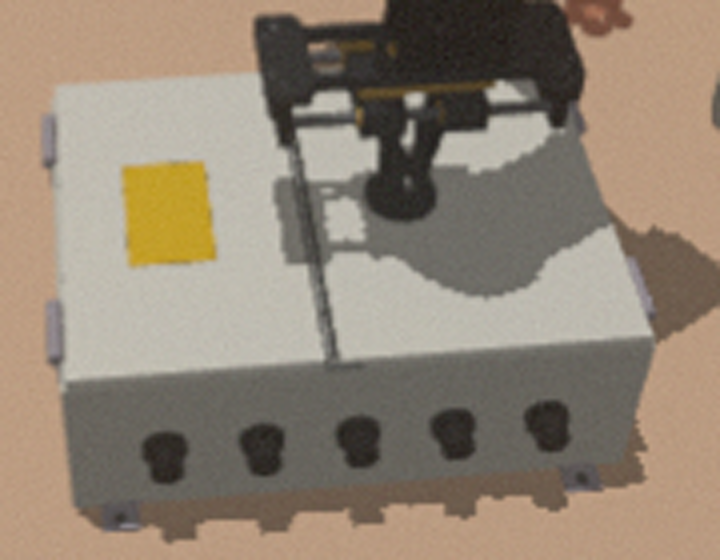

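Call:
{"fn": "move_arm", "kwargs": {
  "series": [
    [[0, 0, -0.1, 0, 0, 5, -1], [0, 0, 0, 0, 0, 6, -1], [0, 0, 0, 0, 0, 6, -1], [0, 0, 0, 0, 0, 6, -1], [0, 0, 0, 0, 0, 0, -1]]
  ]
}}

```text
time_s: 19.92
tcp_pos: [0.5439, 0.082, 0.1461]
ee_rot: [[-0.434, -0.901, 0.003], [-0.901, 0.434, -0.002], [0.001, -0.004, -1.0]]
wrist_force: [-9.0, -2.2, 24.8]
gripper_width: 0.133
```

```bash
python3 st.py
```

```text
t 19.93 J [ 25.5778  18.678  -16.6285   0.2469 -54.5981  38.5869] 
tcp [0.5439 0.082  0.1461] box [0.001  0.0431 0.1461] 
xang -115.6925158504204 z [ 0.003  -0.0024 -1.    ] F [-8.9606 -2.1654 24.8104] M [-0.8145  2.8906 -0.0889] g 0.13321532140525003
```

Call:
{"fn": "move_arm", "kwargs": {
  "series": [
    [[0, 0, 0, 0, 0, 5, -1], [0, 0, 0, 0, 0, 5, -1], [0, 0, 0, 0, 0, 5, -1], [0, 0, 0, 0, 0, 0, -1]]
  ]
}}

```text
time_s: 20.42
tcp_pos: [0.544, 0.0821, 0.1461]
ee_rot: [[-0.652, -0.758, 0.003], [-0.758, 0.652, -0.002], [-0.0, -0.004, -1.0]]
wrist_force: [-9.1, -2.9, 24.2]
gripper_width: 0.134
```

```bash
python3 st.py
```

```text
t 20.43 J [ 25.581   18.6809 -16.6262   0.2456 -54.5955  23.59  ] 
tcp [0.544  0.0821 0.1461] box [0.001  0.0431 0.1461] 
xang -130.68690009665323 z [ 0.003  -0.0024 -1.    ] F [-9.1264 -2.8703 24.1629] M [-0.7919  2.8434 -0.0407] g 0.13381682048372143
```

Call:
{"fn": "move_arm", "kwargs": {
  "series": [
    [[0, 0, 0, 0, 0, 5, -1], [0, 0, 0, 0, 0, 5, -1], [0, 0, 0, 0, 0, 5, -1], [0, 0, 0, 0, 0, 5, -1], [0, 0, 0, 0, 0, 0, -1]]
  ]
}}

```text
time_s: 21.05
tcp_pos: [0.544, 0.0821, 0.1461]
ee_rot: [[-0.872, -0.49, 0.003], [-0.49, 0.872, -0.002], [-0.002, -0.004, -1.0]]
wrist_force: [-9.3, -3.3, 23.7]
gripper_width: 0.132
```

```bash
python3 st.py
```

```text
t 21.05 J [ 25.5834  18.6822 -16.6227   0.244  -54.5898   3.5907] 
tcp [0.544  0.0821 0.1461] box [0.0011 0.0432 0.1461] 
xang -150.68455023401899 z [ 0.0032 -0.0023 -1.    ] F [-9.291  -3.3436 23.6887] M [-0.7296  2.8864 -0.0762] g 0.1318681050570324
```

Call:
{"fn": "move_arm", "kwargs": {
  "series": [
    [[0, 0, 0, 0, 0, 5, -1], [0, 0, 0, 0, 0, 5, -1], [0, 0, 0, 0, 0, 5, -1], [0, 0, 0, 0, 0, 5, -1], [0, 0, 0, 0, 0, 3, -1], [0, 0, 0, 0, 0, 0, -1]]
  ]
}}

```text
time_s: 21.8
tcp_pos: [0.5441, 0.0821, 0.1461]
ee_rot: [[-0.994, -0.11, 0.003], [-0.11, 0.994, -0.002], [-0.003, -0.003, -1.0]]
wrist_force: [-7.9, -3.0, 24.7]
gripper_width: 0.137
```

```bash
python3 st.py; python3 - <<'E'
from h import *
s=cap('scene')
b=cv2.resize(s['color'][160:300,215:395],None,fx=4,fy=4,interpolation=cv2.INTER_CUBIC)
cv2.imwrite('pics/sz6.png',b)
E
```

```text
t 21.8 J [ 25.5829  18.6855 -16.6198   0.2452 -54.5825 -19.3923] 
tcp [0.5441 0.0821 0.1461] box [0.0012 0.0432 0.1461] 
xang -173.66734318779103 z [ 0.0033 -0.0023 -1.    ] F [-7.8724 -2.965  24.7455] M [-0.6912  2.789  -0.0815] g 0.13697264436835557
```

View pics/sz6.png

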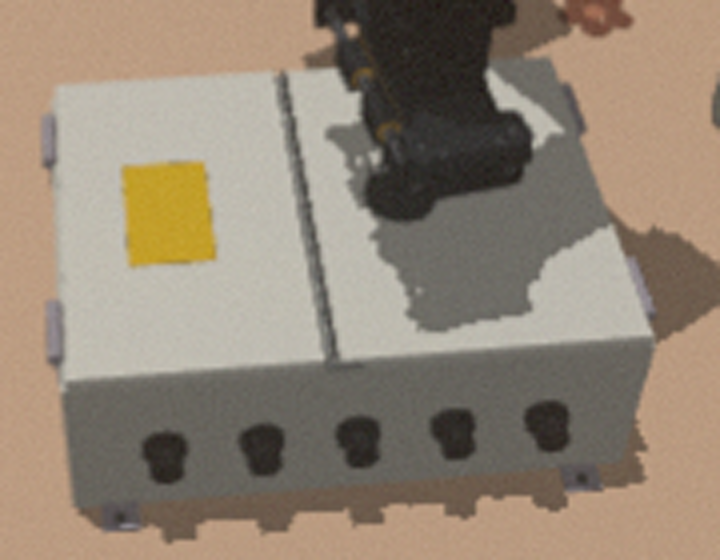

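Call:
{"fn": "move_arm", "kwargs": {
  "series": [
    [[0, 0, 0, 0, 0, 1.5, -1], [0, 0, -0.2, 0, 0, 0, -1], [0, 0, -0.2, 0, 0, 0, -1], [0, 0, 0, 0, 0, 0, -1]]
  ]
}}

```text
time_s: 22.35
tcp_pos: [0.5439, 0.0822, 0.1467]
ee_rot: [[-0.997, -0.084, 0.002], [-0.084, 0.997, -0.002], [-0.002, -0.002, -1.0]]
wrist_force: [-2.3, -2.9, 8.9]
gripper_width: 0.135
```

```bash
python3 st.py
```

```text
t 22.35 J [ 25.5599  18.6744 -16.5019   0.1666 -54.7772 -20.8637] 
tcp [0.5439 0.0822 0.1467] box [0.001  0.0433 0.1467] 
xang -175.20767780443947 z [ 0.0018 -0.0018 -1.    ] F [-2.3473 -2.8719  8.9196] M [-0.8385  0.7033  0.0843] g 0.13549496844570996
```

Open (to a moderate width, clear of the flange) and lift.

Call:
{"fn": "move_arm", "kwargs": {
  "series": [
    [[0, 0, -0.1, 0, 0, 0, 0.0], [0, 0, 0, 0, 0, 0, 0.0], [0, 0, 0, 0, 0, 0, 0.0], [0, 0, -1, 0, 0, 0, 0.0], [0, 0, -3, 0, 0, 0, 0.0], [0, 0, -4, 0, 0, 0, 0.0], [0, 0, -4, 0, 0, 0, 0.0], [5, 0, -3, 0, 0, 0, 0.0], [5, -3, 0, 0, 0, 0, 0.0], [0, -6, 0, 0, 0, 0, 0], [0, -6, 0, 0, 0, 0, 0], [0, -6, 0, 0, 0, 0, 0]]
  ]
}}

```text
time_s: 23.85
tcp_pos: [0.461, -0.1359, 0.2968]
ee_rot: [[-0.996, -0.084, 0.002], [-0.084, 0.996, -0.0], [-0.002, -0.0, -1.0]]
wrist_force: [1.3, -0.5, 0.8]
gripper_width: 0.499
```

```bash
python3 st.py; python3 - <<'E'
from h import *
t=cap('top');s=cap('scene')
cv2.imwrite('pics/tz7.png',cv2.resize(t['color'][120:255,165:360],None,fx=4,fy=4,interpolation=cv2.INTER_CUBIC))
cv2.imwrite('pics/sz7.png',cv2.resize(s['color'][160:300,215:395],None,fx=4,fy=4,interpolation=cv2.INTER_CUBIC))
cv2.imwrite('pics/s7.png',s['color'])
E
```

```text
t 23.85 J [  3.0052   4.8981 -11.6628   0.0144 -73.3092   1.7991] 
tcp [ 0.461  -0.1359  0.2968] box [-0.0721 -0.1783  0.2968] 
xang -175.19156461439846 z [ 0.0023 -0.0001 -1.    ] F [ 1.2836 -0.4871  0.7585] M [ 0.0472 -0.0112 -0.0013] g 0.499309127568978
```

View pics/tz7.png

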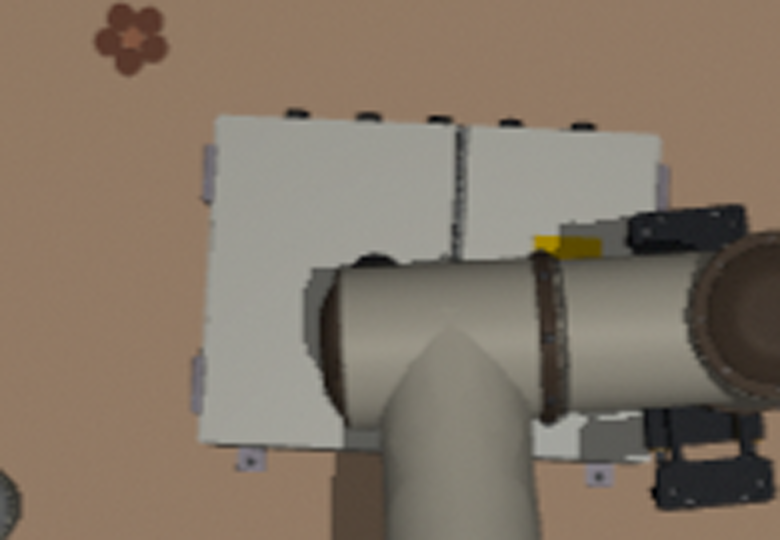

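View pics/sz7.png

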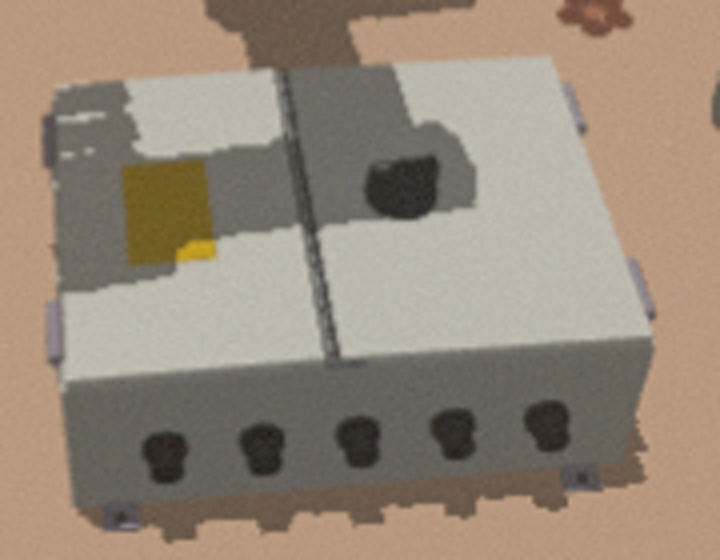

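View pics/s7.png

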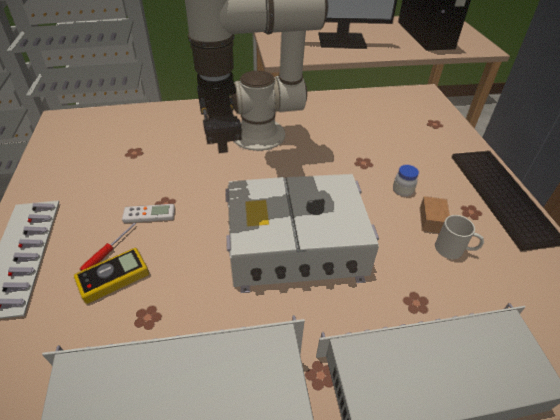

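```bash
python3 -c "
from station import r
print(r.sense()['wrist_force']); print(r.finish_job())"
```

```text
[-0.68657     0.14823556 -0.87658395]
the job is handed in; nothing more can be done
None
```

The box is shut and latched, and the job was handed in at about 24 s of the 67 s allowed; no verdict is reported.

- **Leaf A:** pushed down with the closed fingers onto its seal, with about 5 N at the end.
- **Leaf B:** swung over the rebate, keeping clear of the latch. The wrist force stayed under about 5 N.
- **Latch:** gripped at the wing and the leaf pressed until it stopped sinking. The wrist force peaked at 29 N while pressing, then I eased it to about 24 N. I turned the latch clockwise about 82.5° (1.44 rad) with no noticeable torque, then released it and moved clear.

**Last checks:** In the last pictures both leaves lie flush, in the same place as when pressed home. The wing lies across the hinge direction. The bystanders on the bench look undisturbed. The wrist force was near zero.

**Not checked directly:** The joint angles can't be read, so leaf and latch positions are inferred from the tool pose and pictures. The cell carrier inside the box can't be seen with the leaves shut.

**Disagreement:** The two camera views put the latch about 4 mm apart, so I took a point between them. On closing, the grip pulled sideways with about 6 N, and I corrected by 2 mm.

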